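Reset the air valve of the embossing press

TASK

Vent the air line by pressing the push button on the small grey box fully down and letting it come back up; then take the black handle on the valve's handwheel and wind the wheel clockwise (seen from above) until the valve is shut against its stop, and from the stop back it off anticlockwise by exactly two full turns. Finish there still gripping the handle between the fingers, at rest, without letting go, and leave everything else on the bench where it is.

Things in the scene. Friction and masses are not known exactly. Their poses are not given: they have to be found in the camera images.
- vent_button (a joint): travel of the push button in m: 0 is up, 0.007 is fully down. A spring returns it; about 1.8 N starts it moving and 6 N has it fully down
- vent_button_top (a point): centre of the top face of the push button, a black round button 30 mm across that presses straight down 7 mm; it stands in a dark steel collar on a grey box of 90 x 80 mm and 50 mm tall, fixed to the bench. When up its face is 72 mm above the bench, 10 mm above the collar
- valve_wheel (a joint): opening of the valve in rad: 0 is shut against its hard stop; it grows as the wheel turns anticlockwise seen from above (one turn is 6.283), and there is another stop at 20.0. It starts between 2.5 and 7.5 rad open. Stiff enough to stay where it is left: needs about 2.5 N tangentially at the handle
- valve_axis (a point): point on the vertical axis of the valve's handwheel, 122 mm above the bench, level with handle_mid; the point's x axis is the horizontal direction in which the handle lies when the valve is shut. The wheel stays at its height as it turns
- valve_base: the valve, fixed to the bench: an aluminium block of 100 x 100 x 26 mm with a brass valve body on it that carries the handwheel, a dark steel ring of 48 mm radius to the middle of its 12 mm thick rim, with four spokes; the rim's top is 92 mm and the hub's top 99 mm above the bench. Origin: centre of the block's underside, under the wheel's axis
- handle_mid (a point): the place to grip on the handwheel's black handle: on its axis, 122 mm above the bench, 48 mm from the wheel's axis
- handle: the handwheel's handle, an upright black round grip 22 mm across and 58 mm tall that stands on the rim, its underside 92 mm and its top 150 mm above the bench; the origin is the centre of its underside. It spins freely about its own upright axis, so a gripper can carry it round in circles without turning itself
- thread_spool: wooden thread spool, 44 mm wide and 50 mm tall, standing between the valve and the push-button box; a bystander; its origin lies at the bottom, near its middle
- dye_jar: small jar with a black cap, 48 mm wide and 62 mm tall, standing between the valve and the push-button box; a bystander; its origin lies at the bottom, near its middle
- mallet: wooden-handled hammer lying beyond the work, under 40 mm tall; a bystander; its origin lies at the bottom, near its middle
- edge_brush: wooden-handled brush lying at the left, under 40 mm tall; a bystander; its origin lies at the bottom, near its middle
- rivet_tray: plywood tray with compartments, 120 x 160 x 30 mm, beyond the work at the left; a bystander; its origin lies at the bottom, near its middle
- press_weight: dark steel weight, 70 x 50 x 35 mm, at the right; a bystander; its origin lies at the bottom, near its middle
- burnish_block: dark wooden block, 90 x 35 x 30 mm, at the right; a bystander; its origin lies at the bottom, near its middle
Not all that is in view belongs to the job. Several things look just like the part that bears vent_button: the one meant starts farthest to the robot's left.

How it is judged:
On the way, in this order (a step that is already met when the one before it is completed fails the run):
1. the push button is pressed fully down (at least 6 mm of its 7 mm) (value of joint vent_button above 0.006 m), for 0.05 s.
2. the push button is released and back up (within 1 mm) (value of joint vent_button below 0.001 m), for 0.1 s.
3. the valve is wound shut against its stop (within 0.08 rad) (value of joint valve_wheel below 0.08 rad), for 0.1 s.
At the end, for the whole second after the job is handed in: The valve is open two turns from its stop (12.566 rad, within 0.25) and at rest, the button is up, and the fingers grip the handle: over 2 N, grasp point within 16 mm of the handle middle horizontally and 45 mm in all (value of joint valve_wheel between 12.316 and 12.816 rad and velocity of joint valve_wheel between -0.1 and 0.1 rad/s and value of joint vent_button below 0.001 m and contact force between the fingers and handle above 2 N and horizontal distance between the grasp point and handle_mid below 0.016 m and distance between the grasp point and handle_mid below 0.045 m); the arm keeps its last pose, push and grip.
It fails at once if a bystander is moved by more than 30 mm (distance of any of thread_spool, dye_jar, mallet, edge_brush, rivet_tray, press_weight, burnish_block from where it was at the start of the episode above 0.03 m).
It also fails if it takes over 72 s, if anything falls off the work surface, if the arm or the gripper's body presses on something with over 40 N, if the wrist force passes 120 N, or if a joint passes its speed limit or range.

ROBOT

A 6-joint arm with a two-finger parallel gripper is mounted at the origin on the work surface. World frame = base frame: x ahead of the robot, y to its left, z up, the work surface at z = 0. Lengths are in m, angles in rad, forces in N, time in s.
With the tool pointing down it reaches from about 0.325 to 0.9 m from the base axis. Payload 6.1 kg.
Tool frame: the origin (TCP) lies midway between the tips of the shut fingers; the grasp point (between the pads) lies 19 mm behind it; z points along the fingers, y is the line along which they close (so a half turn about z gives the same grasp; the last joint's range is limited). The gripper opens to 85 mm and grips with 20 to 120 N. Pads are 22 mm wide; open, the fingers measure 114 mm over their backs; the gripper's body (76 mm by 85 mm) begins 54 mm behind the grasp point. The pads swing forward as they close: fully open they stand 13 mm farther back than shut.
Start: joints at [-1.339, 0.22, 1.526, -0, 1.395, -0.126], TCP at [0.219, -0.585, 0.231] pointing down, gripper open.
Joint ranges: [-2.98, 2.98], [-0.91, 2.08], [0.09, 2.57], [-1.24, 4.39], [0.2, 2.65], [-2.68, 2.68]. Speed limits (rad/s): [2.57, 2.57, 3.01, 3.14, 3.14, 3.14].

INTERFACE

Orientations are given as [roll, pitch, yaw] about the fixed x, y, z axes, in that order (R = Rz(yaw) Ry(pitch) Rx(roll)).
In Python, from plant import movep, move_l, set_joints, gripper_to, hold, inverse_kinematics, observe, get_image, get_calibration, Unreachable, job_done gives the robot as it stands. Calls block until the motion is done:
- movep(position, orientation): joint-space move of the TCP to a pose.
- move_l(position, feed=0.15, rotation=None, max_force=None): straight line of the TCP; rotation=None keeps the orientation; feed is the mean speed in m/s. With max_force (N) it stops when the force on the tool has changed by that much, and returns True; else False.
- set_joints(angles): joint-space move.
- gripper_to(opening, f_grip=None): finger opening in m; f_grip is the grip in N (None keeps the last); returns when the fingers have stopped.
- hold(seconds).
- inverse_kinematics(position, orientation): joint angles nearest the present ones, or None.
- observe(): the state.
- get_image(name): name is "side" or "top"; returns (picture, depth): 420x560x3 uint8, red, green, blue; 420x560 float32, m along the optical axis (not along the pixel's ray), 0 where there is no reading.
- get_calibration(name): a dict with "intrinsics" (3x3 intrinsics, pixels), "world_from_camera" (4x4, takes a point from camera to world coordinates). Camera axes: x right, y down, z forward; pixel columns grow to the right and rows downward; lengths in m; the calibration is good to about 2 mm. A picture is of the moment at which its call begins. get_calibration takes no time and is no camera call.
A pose or a line that the arm cannot do raises Unreachable and nothing moves.
- job_done(): hands the job in; it is judged then, once.
The state is a dict: "time_s": time; "q": joint angles; "joint_velocities": joint speeds; "joint_torque": joint torques, N m; "eef_pos": TCP position; "tcp_rot": TCP orientation; "ft_force": force on the tool from outside, world axes, zero at the start; "torque": the same for the moment, N m; "opening": finger opening in m; "grasp_force": force on a finger pad.
Only numpy, scipy, OpenCV 4.12 (cv2) and the standard library are available. Lean on these libraries where they do the work, as an engineer would, in place of code of your own. Each camera call takes 0.05 s, during which the arm holds its last target. There are 200 camera calls.

## Working session

There is one attempt and no reset: what is moved stays moved. The work goes in short steps, each a Python script; the robot and the scene stay as the last script left them, time stands still between calls to the robot, and variables do not carry over. Pictures are saved under pics/ and viewed, at most 10 in all, crops included, and the job is handed in when it is done.

```bash
mkdir -p pics; ls; python3 - <<'E'
from plant import *
import cv2,numpy as np
for n in ("top","side"):
    im,d=get_image(n); np.savez(f"{n}.npz",im=im,d=d); cv2.imwrite(f"pics/{n}1.png",im[:,:,::-1])
    c=get_calibration(n); print(n,c["intrinsics"],c["world_from_camera"])
print(observe())
E
```

```text
pics
top [[488.05803744   0.         279.08253171]
 [  0.         488.05803744 215.47515146]
 [  0.           0.           1.        ]] [[-0.02084676 -0.98341432  0.1801713   0.34881927]
 [-0.99958323  0.02410082  0.01589053 -0.0175159 ]
 [-0.01996925 -0.17976494 -0.98350689  1.37709214]
 [ 0.          0.          0.          1.        ]]
side [[517.24753136   0.         285.93064036]
 [  0.         517.24753136 208.95044249]
 [  0.           0.           1.        ]] [[-0.8080626  -0.46314788  0.36404515  0.04740381]
 [-0.58906184  0.62854586 -0.50787425  0.70416747]
 [ 0.00640181 -0.62483929 -0.78072714  1.22558557]
 [ 0.          0.          0.          1.        ]]
{'time_s': 0.1, 'q': array([-1.33909304e+00,  2.21173194e-01,  1.52747793e+00,  2.95199267e-06,
        1.39470312e+00, -1.26093373e-01]), 'joint_velocities': array([ 4.25219170e-04, -5.77291733e-04, -2.95307079e-03, -3.32888765e-04,
       -1.99759509e-03,  4.78463208e-05]), 'joint_torque': array([ 1.07351443e-03, -4.98248148e+01, -3.90545404e+01, -2.68959229e-04,
        5.68558593e-03,  1.64207694e-05]), 'eef_pos': array([ 0.21875886, -0.58489149,  0.23030251]), 'tcp_rot': array([-3.13984542e+00, -2.24418198e-04,  3.57795945e-01]), 'ft_force': array([ 0.4605756 , -0.65374745, -0.54172744]), 'torque': array([-0.00975585, -0.01128861,  0.00660024]), 'grasp_force': 0.0, 'opening': 0.0855584254718408}
```

View pics/top1.png

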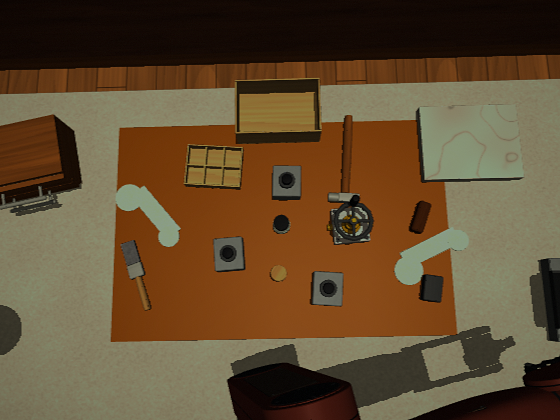

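View pics/side1.png

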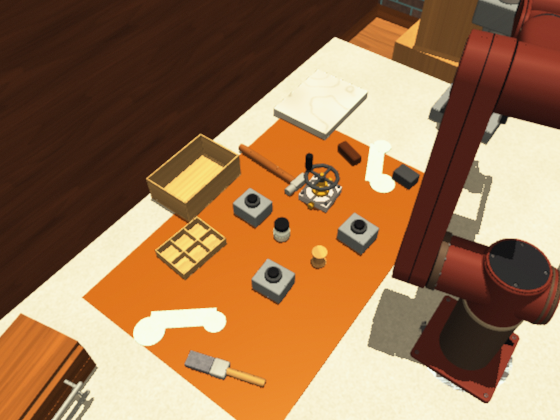

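The top view shows three grey button boxes. The leftmost, with its button at about (228,253), is the one meant. The valve wheel is at about (352,222), with its black handle at about (354,200) on the far side. In the side view the same button is at (273,273), the wheel at (321,180) and the handle at (309,162).

```bash
cat > h.py <<'E'
import numpy as np,cv2
from scipy.optimize import least_squares
from plant import *
def cloud(n,im,d):
    c=get_calibration(n);K=c["intrinsics"];T=c["world_from_camera"]
    v,u=np.indices(d.shape); p=np.stack([(u-K[0,2])/K[0,0]*d,(v-K[1,2])/K[1,1]*d,d],-1)
    return p@T[:3,:3].T+T[:3,3]
def ray(n,u,v,z):
    c=get_calibration(n);K=c["intrinsics"];T=c["world_from_camera"]
    r=T[:3,:3]@np.linalg.solve(K,[u,v,1.]); o=T[:3,3]; return o+r*(z-o[2])/r[2]
def circ(p,r=None):
    m=p.mean(0)
    return least_squares(lambda x:np.hypot(*(p-x[:2]).T)-x[2],[*m,.03],loss='soft_l1',f_scale=.002).x
E
python3 - <<'E'
from h import *
B={"top":((228,253),(352,222),(354,200)),"side":((273,273),(321,180),(309,160))}
for n in B:
    f=np.load(n+".npz");im,d=f["im"],f["d"];P=cloud(n,im,d);z=P[...,2]
    v,u=np.indices(d.shape); near=lambda c,r:np.hypot(u-c[0],v-c[1])<r
    b,w,h=B[n]
    print(n,"guess",ray(n,*b,.072)[:2],ray(n,*w,.09)[:2],ray(n,*h,.15)[:2])
    m=near(b,14)&(abs(z-.072)<.004)&(d>0); q=P[m]; print("button",m.sum(),q.mean(0),q.min(0),q.max(0))
    m=near(w,40)&(abs(z-.089)<.006)&(d>0); q=P[m]; print("rim",m.sum(),circ(q[:,:2][np.hypot(*(q[:,:2]-np.median(q[:,:2],0)).T)>.035]))
    m=near(h,22)&(z>.144)&(z<.158)&(d>0); q=P[m]; print("handle",m.sum(),q.mean(0),q.min(0),q.max(0))
    for nm,c in (("spool",(278,273) if n=="top" else (319,252)),("jar",(281,224) if n=="top" else (281,226))): print(nm,ray(n,*c,.05)[:2])
E
```

```text
top guess [0.48879446 0.14294551] [ 0.56215523 -0.19078869] [ 0.60922313 -0.1905457 ]
button 74 [0.48955238 0.14351995 0.07262278] [0.47302579 0.12966646 0.06811793] [0.50519355 0.16204451 0.07579218]
rim 585 [ 0.56535607 -0.19437141  0.04655479]
handle 52 [ 0.61355259 -0.19560202  0.14947342] [ 0.60392783 -0.20672174  0.1440572 ] [ 0.62256173 -0.18565396  0.15499874]
spool [0.43376638 0.01015571]
jar [ 0.5679274  -0.00085961]
side guess [0.4867834 0.1459405] [ 0.55809231 -0.18409148] [ 0.60186994 -0.18102825]
button 74 [0.49131398 0.14475694 0.07266168] [0.47584738 0.12391427 0.06837035] [0.50818788 0.16142197 0.0759313 ]
rim 379 [ 0.56528194 -0.19451622  0.04676626]
handle 37 [ 0.61348484 -0.19500249  0.15025382] [ 0.60523036 -0.20463672  0.14407141] [ 0.62287897 -0.18621009  0.15593746]
spool [0.43417444 0.00753218]
jar [ 0.57034237 -0.00222592]
```

```bash
python3 - <<'E'
from h import *
b=[.4905,.144]; yw=np.arctan2(b[1],b[0])+np.pi/2
gripper_to(0.0,60)
movep([*b,.14],[np.pi,0,yw]); move_l([*b,.08],.15)
s=observe();print(s["time_s"],s["eef_pos"],s["ft_force"],s["q"])
print(move_l([*b,.060],.03,max_force=14)); hold(.15)
s=observe();print(s["time_s"],s["eef_pos"],s["ft_force"])
move_l([*b,.15],.15); hold(.1); s=observe(); print(s["time_s"],s["ft_force"])
E
```

```text
4.175 [0.49073038 0.14381279 0.08016933] [-0.14107308  0.83102729  0.17908413] [ 1.30736355e-01  1.16827681e-01  1.94796207e+00  4.01874836e-05
  1.07698744e+00 -1.54422453e-01]
True
4.8583 [0.49174107 0.14418398 0.06601986] [-1.65615986 -0.73429862  7.67584058]
5.675 [ 0.22083144 -0.12441458 -0.21578054]
```

Held force was 7.7 N, above the 6 N needed for full travel, but the tip height only shows about 6 mm. I'll press once more, harder, to be sure; it costs about a second.

```bash
python3 - <<'E'
from h import *
b=[.4905,.144]
move_l([*b,.078],.2)
print(move_l([*b,.055],.03,max_force=25)); hold(.15)
s=observe();print(s["time_s"],s["eef_pos"],s["ft_force"])
move_l([*b,.20],.2)
A=np.array([.5653,-.1944]);H=np.array([.6134,-.1953]); R=[np.pi,0,1.24]
gripper_to(.085)
movep([*H,.24],R); move_l([*H,.16],.2)
s=observe();print(s["time_s"],s["eef_pos"],s["ft_force"],s["q"])
im,d=get_image("side"); cv2.imwrite("pics/side2.png",cv2.resize(im[90:260,220:420,::-1],(800,680))[:600])
E
```

```text
True
6.8667 [0.49198195 0.14421471 0.06599295] [-3.0058406   0.09648534 11.31142697]
10.3833 [ 0.6137417  -0.19446944  0.16059016] [0.12317503 0.08043208 0.77378425] [-4.29299998e-01  3.19558901e-01  1.54230505e+00  1.17732683e-04
  1.27953221e+00 -9.98993818e-02]
```

View pics/side2.png

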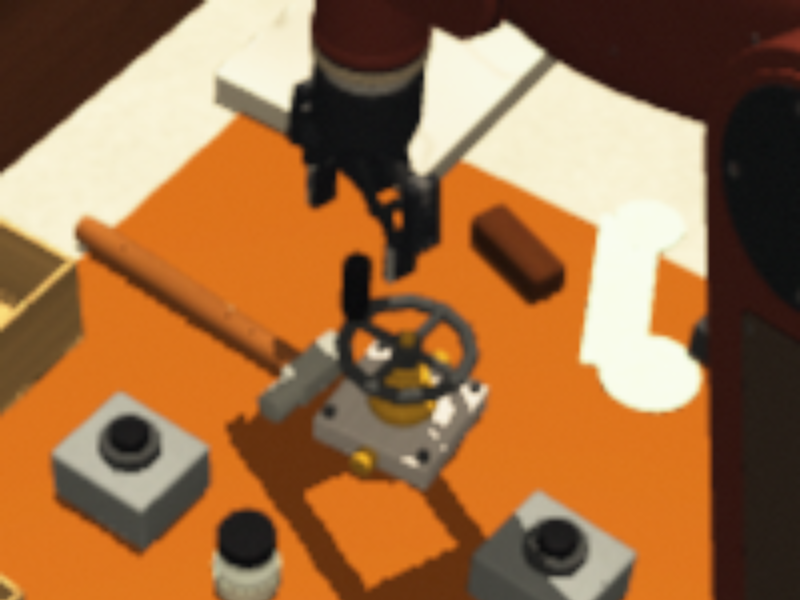

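The fingers straddle the black handle, which is at crop (355,285); the mid-gap is above it. The second press bottomed at the same height with 25 N, so the button is fully down. Next: lower, grip and wind clockwise.

```bash
cat >> h.py <<'E'
A=np.array([.5653,-.1944]);Z=.113
def ang(): p=observe()["eef_pos"][:2]-A; return np.arctan2(p[1],p[0]),np.hypot(*p)
def step(th,r,feed,mf=18):
    return move_l([*(A+r*np.array([np.cos(th),np.sin(th)])),Z],feed,max_force=mf)
E
python3 - <<'E'
from h import *
move_l([.6134,-.1953,Z],.15); gripper_to(0,70); hold(.1)
s=observe();print(s["time_s"],s["eef_pos"],s["ft_force"],s["opening"],s["grasp_force"],ang())
th=ang()[0]
for i in range(6):
    th-=np.radians(20); hit=step(th,.048,.08); s=observe(); a,r=ang()
    print(round(s["time_s"],2),hit,round(th,3),round(a,3),round(r,4),s["ft_force"].round(1))
    if hit: break
E
```

```text
11.6083 [ 0.61498875 -0.1957848   0.11419591] [ 5.16253373 -1.18804519  1.01353939] 0.019971980509767243 68.80509587936103 (np.float64(-0.027862177916560323), np.float64(0.049708039226629794))
11.97 False -0.377 -0.39 0.0503 [ 7.5 -4.4 -0.6]
12.33 False -0.726 -0.74 0.0507 [ 6.  -5.7 -0.1]
12.69 False -1.075 -1.089 0.0507 [ 1.8 -7.5  0.9]
13.05 False -1.424 -1.434 0.0503 [ 0.2 -7.2  3.5]
13.41 False -1.773 -1.779 0.0497 [-4.5 -5.3  5.7]
13.77 False -2.122 -2.125 0.0488 [-4.6 -2.9  6.4]
```

```bash
python3 - <<'E'
import h
from h import *
h.A=np.array([.5665,-.1955])
th=ang()[0]; print(th); P=[]
for i in range(20):
    th-=np.radians(15); hit=step(th,.0485,.07,14); s=observe(); a,r=ang(); P.append(s["eef_pos"][:2])
    print(round(s["time_s"],2),hit,round(th%6.2832,3),round(a%6.2832,3),round(r,4),s["ft_force"].round(1),s["eef_pos"].round(4))
    if hit or abs((a-th+np.pi)%(2*np.pi)-np.pi)>.08: break
if len(P)>6: print(circ(np.array(P)))
E
```

```text
-2.1578334827941203
14.1 False 3.864 3.859 0.0483 [-2.2  0.4  7.2] [ 0.5301 -0.2272  0.1141]
14.43 False 3.602 3.588 0.048 [-0.9  1.   7.4] [ 0.5232 -0.2162  0.114 ]
14.77 False 3.34 3.319 0.0476 [0.2 1.3 7.1] [ 0.5196 -0.2039  0.114 ]
15.1 False 3.078 3.051 0.0474 [3.7 1.6 6.4] [ 0.5193 -0.1912  0.114 ]
15.43 False 2.816 2.79 0.0472 [ 5.1 -0.9  4.8] [ 0.5222 -0.1792  0.1141]
15.77 False 2.555 2.528 0.047 [ 6.7 -3.1  2.5] [ 0.5281 -0.1685  0.1141]
16.1 False 2.293 2.268 0.0469 [ 7.8 -4.9  2.5] [ 0.5364 -0.1595  0.1141]
16.43 False 2.031 2.009 0.0469 [ 6.3 -7.3  3.8] [ 0.5466 -0.1531  0.1141]
16.77 False 1.769 1.749 0.047 [ 4.1 -7.6  3.9] [ 0.5582 -0.1493  0.1141]
17.1 False 1.507 1.49 0.0471 [ 1.5 -7.8  5.2] [ 0.5703 -0.1485  0.1141]
17.43 False 1.246 1.231 0.0473 [-0.4 -7.7  7.7] [ 0.5823 -0.1509  0.1141]
17.77 False 0.984 0.972 0.0475 [-1.1 -5.2  7.8] [ 0.5933 -0.1562  0.114 ]
18.1 False 0.722 0.715 0.0478 [-2.  -5.   8.6] [ 0.6026 -0.1642  0.114 ]
18.43 False 0.46 0.457 0.0481 [-1.5 -3.3  9. ] [ 0.6097 -0.1743  0.114 ]
18.77 False 0.198 0.2 0.0484 [-0.5 -1.6  8.2] [ 0.614  -0.1859  0.1141]
19.01 True 6.22 0.045 0.0485 [-0.6  5.4  5.6] [ 0.615  -0.1933  0.1141]
[ 0.56707462 -0.19651544  0.048057  ]
```

```bash
sed -i 's/^A=np.array.*;Z/A=np.array([.5671,-.1965]);Z/' h.py; python3 - <<'E'
from h import *
th=ang()[0]; print(th)
for k in range(3):
    th-=.1; hit=step(th,.048,.03,22); s=observe(); print(s["time_s"],hit,ang(),th,s["ft_force"].round(1),s["eef_pos"].round(4))
    if hit: break
hold(.2); s=observe(); print(s["time_s"],ang(),s["ft_force"].round(1),s["opening"])
E
```

```text
0.06667113238103094
19.2583 False (np.float64(0.06286185266074078), np.float64(0.04804453433918788)) -0.03332886761896907 [-0.9 12.1 12.8] [ 0.615  -0.1935  0.114 ]
19.5667 False (np.float64(0.0533103960052815), np.float64(0.048011883391831114)) -0.13332886761896906 [-0.3 24.8 15.4] [ 0.615  -0.1939  0.114 ]
19.875 False (np.float64(0.04419956822777595), np.float64(0.04790460241538801)) -0.23332886761896907 [ 1.6 38.4 17.5] [ 0.615  -0.1944  0.1139]
20.075 (np.float64(0.04439339925064643), np.float64(0.047883689894522054)) [ 1.1 38.1 18.6] 0.02031904107167712
```

```bash
python3 - <<'E'
from h import *
th0=.069; prev=ang()[0]; tot=prev
n=50; P=[]
for i in range(1,n+1):
    th=th0+4*np.pi*i/n; hit=step(th,.048,.07,25); a,r=ang(); tot+=(a-prev+np.pi)%(2*np.pi)-np.pi; prev=a
    s=observe(); P.append(s["eef_pos"][:2])
    if i%5==0 or hit: print(round(s["time_s"],2),hit,round(th,3),round(tot,3),round(r,4),s["ft_force"].round(1),round(s["opening"],4))
    if hit or abs(th-tot)>.25: print("STOP",i); break
print(circ(np.array(P)),tot-th0)
im,d=get_image("side"); cv2.imwrite("pics/side3.png",cv2.resize(im[90:260,220:420,::-1],(800,680))[:600])
E
```

```text
20.31 True 0.32 0.077 0.0481 [1.2 1.4 3.4] 0.0204
STOP 1
[ 0.62902572 -0.20682239  0.01982195] 0.007948101204423491
```

View pics/side3.png

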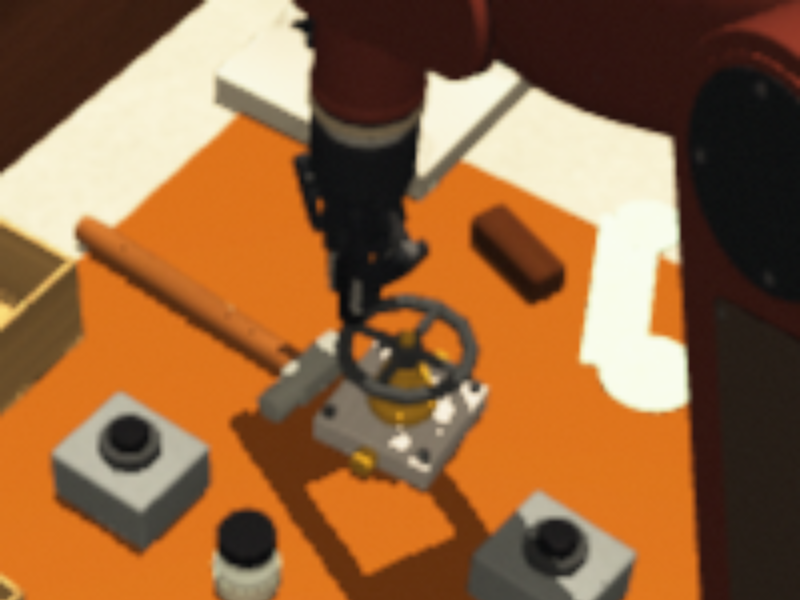

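The picture shows the fingers still closed on the handle (crop ~(355,300)) and nothing disturbed. The force trip was just the 38 N preload relaxing, and it puts the unloaded stop at about 0.072 rad. I'll continue backing off.

```bash
python3 - <<'E'
from h import *
th0=.072; prev=ang()[0]; tot=prev
n=50; P=[]
for i in range(1,n+1):
    th=th0+4*np.pi*i/n; hit=step(th,.048,.07,25); a,r=ang(); tot+=(a-prev+np.pi)%(2*np.pi)-np.pi; prev=a
    s=observe(); P.append(s["eef_pos"][:2])
    if i%5==0 or hit: print(round(s["time_s"],2),hit,round(th,3),round(tot,3),round(r,4),s["ft_force"].round(1),round(s["opening"],4))
    if hit or abs(th-tot)>.25: print("STOP",i); break
hold(.3); print(circ(np.array(P)),tot-th0,ang(),observe()["grasp_force"])
im,d=get_image("side"); cv2.imwrite("pics/side4.png",cv2.resize(im[90:260,220:420,::-1],(800,680))[:600])
E
```

```text
22.0 False 1.329 1.338 0.048 [-2.5 -1.2  9.6] 0.0197
23.62 False 2.585 2.587 0.0479 [-0.9 -1.7  9.2] 0.0201
25.25 False 3.842 3.848 0.0481 [ 0.1 -2.3  7.1] 0.0201
26.88 False 5.099 5.112 0.0481 [ 1.6 -1.   6.8] 0.0199
28.5 False 6.355 6.376 0.0481 [0.  1.  9.8] 0.0199
30.12 False 7.612 7.624 0.0479 [-1.7 -1.9  9.5] 0.0202
31.75 False 8.868 8.871 0.0479 [-0.7 -1.7  8.3] 0.0203
33.38 False 10.125 10.131 0.0481 [-0.5 -1.9  8.6] 0.0204
35.0 False 11.382 11.394 0.0481 [ 1.3 -0.6  7.8] 0.0201
36.62 False 12.638 12.66 0.0481 [0.6 1.5 8.9] 0.0203
[ 0.56715179 -0.19660563  0.04802401] 12.587818627520074 (np.float64(0.09293883159947175), np.float64(0.0480293400126693)) 70.70522857597098
```

View pics/side4.png

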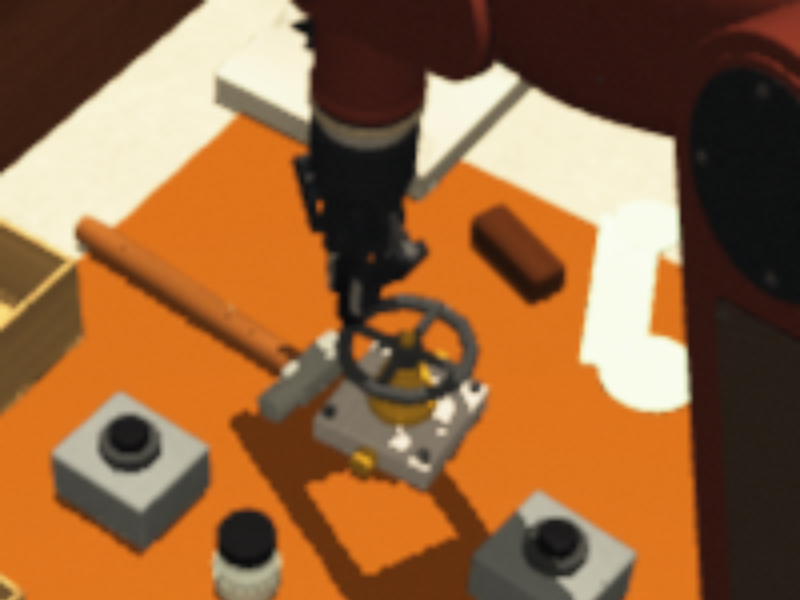

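The fingers still hold the handle at crop (355,300), the same bearing as at the stop. The backed-off angle is 12.59 rad, the wheel is at rest and the grip is 70 N, so I'm handing in.

```bash
python3 -c "
from plant import *
print(job_done())"
```

```text
the job is handed in; nothing more can be done
None
```

The job is handed in at about 37 s of 72 s, verdict not shown: button pressed to its bottom and released, valve wound shut against its stop (38 N felt), then backed off about 12.59 rad (target 12.566 ± 0.25), with the handle still gripped at about 70 N and no contact with bystanders noticed.

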